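# Roll the rod blank into the middle slot of the check track with a paddle

## Task

Pick up the beech paddle from its cork mat and with its blade gently roll the longer of the two black rod blanks along the steel check track until it drops into the cross slot in the middle and rests there. Do not touch the blank with the gripper or lift it off the track, and leave the shorter blank and the other things alone. Then stand the paddle back on the middle of its cork mat, on its two feet and lengthwise as it stood, setting it down rather than dropping it.

Things in the scene. Friction and masses are not known exactly. Their poses are not given: they have to be found in the camera images.
- track: Fixed low steel track, beech side strips. Origin: centre of underside, z up, y along the track (280 mm, ends open), x across (104 mm). Level bed top at z = 30 mm, 92 mm wide between the strips (tops at z = 40). A slot 16 mm wide (y -8 to 8), 12 mm deep, crosses the bed at its middle. The long and short blank lie on the bed on opposite sides of it; which is on which side varies.
- blank: Longer black ebonite rod, 24 mm diameter, 80 mm long, about 45 g, loose across the track, 70 to 105 mm from the slot. Origin mid-axis; own x = rod axis (starts parallel to the track's x); y, z turn as it rolls. Axis 42 mm above the track's origin on the bed, 38.9 mm once sunk in the slot. Rolls freely with a slight drag: stays put on the level bed and, rolling slowly, soon stops.
- stub: The shorter black rod blank, same 24 mm diameter but 45 mm long, loose, lying across the other half of the track; to be left alone. Origin on its axis half-way along, own x along the rod.
- paddle_grip (a point): Handle centre of the loose beech paddle (60 g), 36 mm above its feet; x forward to the blade, z up. Handle: level bar along x, 18 wide, 16 tall, 112 mm long. Front: flat upright blade square to x, front face 58 mm ahead, 6 thick, 60 mm wide, from 36 below to 10 mm above. Rear: leg 55 mm behind, 8 thick, 40 mm wide. Stands on the lower edges of blade and leg; starts on the mat.
- mat: Fixed cork mat 190 mm (its x) by 110 mm (its y), 4 mm thick, the paddle's home. Origin at the centre of its underside.
- stone: Bystander: pale Arkansas stone, 50 x 130 x 20 mm, loose. Origin at the centre of its underside.
- loupe: Bystander: black jeweler's loupe, 42 mm across, 34 mm tall, loose. Origin at the centre of its underside.
- torch: Bystander: nickel-plated pocket torch lying down, 116 mm long (its x), 33 mm thick, loose. Origin under its middle.
- pin_vise: Bystander: brass pin vise lying down, 100 mm long (its x), 12 mm thick, loose. Origin under its middle.
Things that resemble listed ones, but are neither listed nor needed, are in the scene too. Leave any blue or yellow look-alike of the part that bears paddle_grip alone.

How it is judged:
By the outcome, as a careful person would: the job done as asked, in the order asked, and still so for the second after the job is handed in, with the robot touching nothing.
It also fails if it takes over 54 s, if anything falls off the work surface, if the arm or the gripper's body presses on something with over 40 N, if the wrist force passes 120 N, or if a joint passes its speed limit or range.

## Robot

A 6-joint arm with a two-finger parallel gripper is mounted at the origin on the work surface. World frame = base frame: x ahead of the robot, y to its left, z up, the work surface at z = 0. Lengths are in m, angles in rad, forces in N, time in s.
With the tool pointing down it reaches from about 0.35 to 0.975 m from the base axis. Payload 7.1 kg.
Tool frame: the origin (TCP) lies between the finger pads; the fingertips stand 17 mm ahead of it and the grasp point (between the pads) lies 2 mm behind it (robot.finger_overhang is the distance from the TCP to the fingertips, in m); z points along the fingers, y is the line along which they close (so a half turn about z gives the same grasp; the last joint's range is limited). The gripper opens to 88 mm and grips with 3 to 60 N. Pads are 20 mm wide; open, the fingers measure 115 mm over their backs; the gripper's body (75 mm by 178 mm) begins 61 mm behind the grasp point.
Start: joints at [-1.159, 0.423, 1.63, -0, 1.089, -0.019], TCP at [0.261, -0.568, 0.24] pointing down, gripper open.
Joint ranges: [-3, 3], [-0.9, 2.11], [0.09, 2.58], [-1.31, 4.45], [0.11, 2.69], [-2.54, 2.54]. Speed limits (rad/s): [2.39, 2.39, 3.01, 3.14, 3.14, 3.14].

## Interface

Orientations are given as a unit quaternion [w, x, y, z].
In Python, from workcell import robot gives the robot as it stands.
- The arm moves only by the tool move_arm, never from a script. Its argument "steps" is a list that holds one entry, the list of rows, each a list of 7 numbers: the turn, a rotation vector about the tool's x, y, z in rad, then the shift along the tool's x, y, z in mm, then the finger opening in mm, from 0 to 87.8. A call has 1 to 20 rows; each row shifts and turns the commanded pose from where the row before left it, along the tool's axes as they then stand; what a row does not reach is not made up. A row lasts 1/10 s, in which the tool goes at most 50 mm and 8.59 degrees, less where a joint would pass 70% of its speed; a pose out of reach is approached as far as the arm can. A call with a gripper value outside its range is refused whole. The fingers move at their own pace and stop on an object; "force" is the grip in N (left out, the last holds). Time passes only in rows, so rows that do not move let the fingers close. It gives the time, the measured TCP pose, the force, the opening and the grip force at its end, in the units of the state.
- robot.state(): the state, without advancing time (a new reading comes with each control period).
- robot.snapshot(name): name is "side" or "top" or "wrist"; returns a dict with "pixels" (480x640x3 uint8, red, green, blue), "intrinsics" (3x3 intrinsics, pixels), "dist_coeffs" ([k1, k2, p1, p2, k3] as OpenCV has them; the pictures are not rectified), "extrinsics" (4x4, takes a point from camera to world coordinates); the wrist camera has in their place "T_tool_cam" (4x4, takes a point from camera to tool coordinates, whose origin is the TCP and whose axes are the flange's). Camera axes: x right, y down, z forward; pixel columns grow to the right and rows downward; lengths in m; the calibration is good to about 2 mm. A picture is of the moment at which its call begins: read the wrist's pose just before it. There is no depth.
- robot.finish_job(): hands the job in; it is judged then, once.
Trained networks look in the newest picture that a camera, given by its name, has taken for a name from the list of things; names that differ only in an ending like _2 or _b are one class to them, and where a whole thing is asked for, a point or a joint stands for the part that bears it (a point fixed in the world has none). Each returns a list of dicts, best first, with "confidence" (0 to 1); they miss things now and then, are a little off and sometimes report something else, mostly with a low value. They report only what shows in the picture. A call takes as long as a camera call. They do not tell look-alikes from the thing itself.
- robot.recognise(label, camera): "centre" ([column, row] in pixels, amid what is visible of it).
- robot.regions_of(label, camera): "pixels" (480x640 bool, what is visible of it) and "centre" ([column, row] in pixels, amid what is visible of it).
- robot.landmark_of(label, camera): "centre" ([column, row] in pixels: a listed point, or the origin of a listed thing).
The state is a dict: "time": time; "joints": joint angles; "qd": joint speeds; "tau": joint torques, N m; "tcp_pos": TCP position; "ee_rot": TCP orientation; "force": force on the tool from outside, world axes, zero at the start; "ft_torque": the same for the moment, N m; "gripper_width": opening from 0.0 (shut) to 1.0 (fully open); "gripper_force": force on a finger pad.
Only numpy, scipy, OpenCV 4.12 (cv2) and the standard library are available. Lean on these libraries where they do the work, as an engineer would, in place of code of your own. Each camera call takes 0.05 s, during which the arm holds its last target. There are 200 camera calls.

## Working session

There is one attempt and no reset: what is moved stays moved. The work goes in short steps, Python scripts to look and compute and a tool call to move; the robot and the scene stay as the last step left them, time stands still between calls to the robot, and variables do not carry over. Pictures are saved under pics/ and viewed, at most 10 in all, crops included, and the job is handed in when it is done.

Besides the shell and the picture viewer there is one more tool, called after "Request:" by a JSON object that holds its "method" and its "body". move_arm: Moves the arm, as the interface text tells. Its arguments: {"type":"object","properties":{"steps":{"type":"array"},"force":{"type":"number"}},"required":["steps"]}

```bash
mkdir -p pics; cat > h.py <<'E'
import numpy as np, cv2
from scipy.spatial.transform import Rotation as R
from workcell import robot
def cam(s):
    return np.array(s["intrinsics"]),np.array(s["dist_coeffs"]),np.array(s["extrinsics"])
def ray(s,px):
    K,d,T=cam(s)
    n=cv2.undistortPoints(np.array([[px]],float),K,d)[0,0]
    return T[:3,3],T[:3,:3]@np.array([n[0],n[1],1])
def onz(s,px,z):
    o,v=ray(s,px); return o+v*(z-o[2])/v[2]
def proj(s,P):
    K,d,T=cam(s); Ti=np.linalg.inv(T)
    return cv2.projectPoints(np.array(P,float).reshape(-1,3),cv2.Rodrigues(Ti[:3,:3])[0],Ti[:3,3],K,d)[0][:,0]
def wrist():
    st=robot.state(); s=robot.snapshot("wrist")
    q=st["ee_rot"]; T=np.eye(4); T[:3,:3]=R.from_quat([q[1],q[2],q[3],q[0]]).as_matrix(); T[:3,3]=st["tcp_pos"]
    s["extrinsics"]=T@np.array(s["T_tool_cam"]); return s
def save(s,f): cv2.imwrite("pics/"+f,s["pixels"][:,:,::-1])
E
python3 - <<'E'
from h import *
Z=dict(track=0,blank=.042,stub=.042,paddle_grip=.04,mat=0,stone=0,loupe=0,torch=0,pin_vise=0)
S={}
for c in("top","side"):
    s=robot.snapshot(c); save(s,c+".png"); S[c]=s
    for l,z in Z.items():
        for r in robot.landmark_of(l,c)[:4]:
            print(c,l,np.round(r["centre"]),round(r["confidence"],2),np.round(onz(s,r["centre"],z),3))
im=np.hstack([cv2.resize(S[c]["pixels"],(640,480)) for c in S])
print(robot.state()["tcp_pos"],robot.state()["ee_rot"],robot.state()["time"])
E
```

```text
top track [457. 248.] 0.81 [ 0.532 -0.091  0.   ]
top blank [525. 242.] 0.87 [ 0.537 -0.2    0.042]
top stub [414. 246.] 0.73 [ 0.535 -0.003  0.042]
top paddle_grip [228. 266.] 0.63 [0.511 0.327 0.04 ]
top paddle_grip [320. 252.] 0.58 [0.53  0.163 0.04 ]
top paddle_grip [239. 391.] 0.56 [0.292 0.312 0.04 ]
top mat [240. 267.] 0.62 [0.509 0.313 0.   ]
top stone [447. 338.] 0.83 [ 0.369 -0.064  0.   ]
top stone [522. 245.] 0.38 [ 0.535 -0.213  0.   ]
top loupe [291. 139.] 0.77 [0.75  0.212 0.   ]
top loupe [390. 130.] 0.41 [0.761 0.023 0.   ]
top loupe [412. 245.] 0.34 [ 0.541 -0.009  0.   ]
top torch [393. 130.] 0.7 [0.76  0.018 0.   ]
top pin_vise [238. 173.] 0.83 [0.688 0.314 0.   ]
top pin_vise [229. 261.] 0.66 [0.52  0.335 0.   ]
side track [328. 360.] 0.95 [ 0.528 -0.096  0.   ]
side blank [334. 403.] 0.78 [ 0.531 -0.203  0.042]
side stub [329. 304.] 0.65 [ 0.538 -0.001  0.042]
side stub [238. 352.] 0.34 [ 0.369 -0.094  0.042]
side stub [326. 362.] 0.22 [ 0.523 -0.125  0.042]
side paddle_grip [212. 203.] 0.83 [0.288 0.307 0.04 ]
side paddle_grip [311. 195.] 0.79 [0.519 0.317 0.04 ]
side paddle_grip [283. 149.] 0.61 [0.455 0.507 0.04 ]
side paddle_grip [318. 244.] 0.56 [0.527 0.159 0.04 ]
side mat [305. 210.] 0.78 [0.502 0.309 0.   ]
side stone [241. 351.] 0.76 [ 0.367 -0.067  0.   ]
side loupe [418. 237.] 0.61 [0.756 0.201 0.   ]
side torch [439. 300.] 0.92 [0.762 0.021 0.   ]
side pin_vise [382. 204.] 0.52 [0.691 0.318 0.   ]
[ 0.26100967 -0.56786217  0.23967824] [-2.43308197e-06  9.76893345e-01  2.13727377e-01  5.76370982e-06] 1.0
```

View pics/top.png

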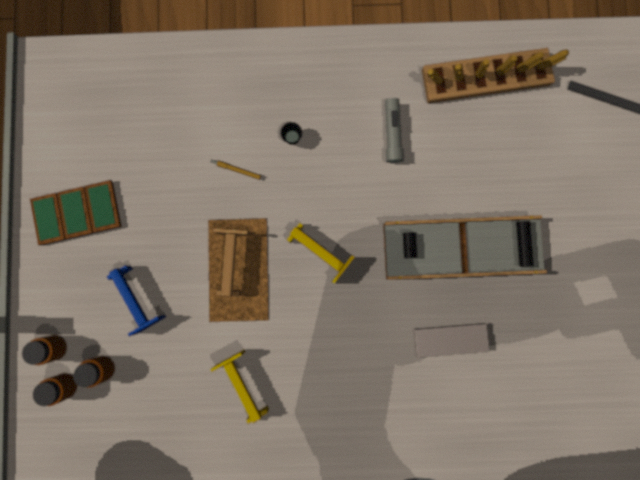

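View pics/side.png

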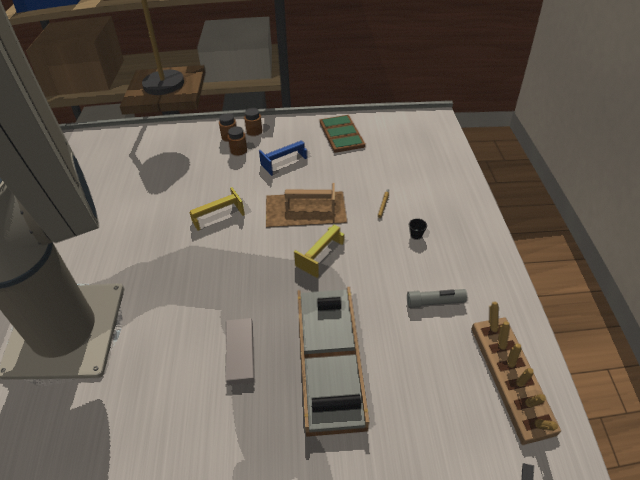

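The paddle candidates in the top view are beech on the mat (230,263), yellow (320,252), yellow (240,388) and blue (135,300). The beech one fits, because it is bare wood and stands on the cork mat. The long blank is at (525,242) and the stub at (410,245). I'll confirm with one crop and measure the yaws.

```bash
python3 - <<'E'
from h import *
s=robot.snapshot("top")
cv2.imwrite("pics/crop.png",cv2.resize(s["pixels"][205:335,190:370,::-1],None,fx=4.4,fy=4.4,interpolation=cv2.INTER_CUBIC))
for l,z in(("track",.04),("blank",.045),("mat",.004),("paddle_grip",.048),("stub",.045)):
    for r in robot.regions_of(l,"top")[:2]:
        m=np.array(r["pixels"]).astype(np.uint8); c=cv2.findContours(m,0,2)[0]; c=max(c,key=len)[:,0]
        w=np.array([onz(s,p,z)[:2] for p in c.astype(float)]).astype(np.float32)
        print(l,round(r["confidence"],2),np.round(r["centre"]),[np.round(a,4) for a in cv2.minAreaRect(w)])
E
```

```text
track 0.83 [460. 247.] [array([ 0.5317, -0.0919]), array([0.104 , 0.2822]), np.float64(0.6989)]
blank 0.76 [522. 245.] [array([ 0.5336, -0.1973]), array([0.0787, 0.0256]), np.float64(0.9188)]
mat 0.57 [242. 272.] [array([0.504 , 0.3174]), array([0.1916, 0.112 ]), np.float64(0.3617)]
mat 0.49 [525. 243.] [array([ 0.5372, -0.2154]), array([0.0845, 0.0278]), np.float64(1.3342)]
paddle_grip 0.87 [318. 251.] [array([0.5338, 0.1667]), array([0.1173, 0.0588]), np.float64(51.2387)]
paddle_grip 0.85 [227. 261.] [array([0.5164, 0.3213]), array([0.0625, 0.1183]), np.float64(88.2578)]
stub 0.87 [412. 246.] [array([0.5379, 0.004 ]), array([0.0248, 0.0463]), np.float64(87.4526)]
stub 0.25 [450. 340.] [array([ 0.3702, -0.0588]), array([0.0501, 0.128 ]), np.float64(2.9488)]
```

View pics/crop.png

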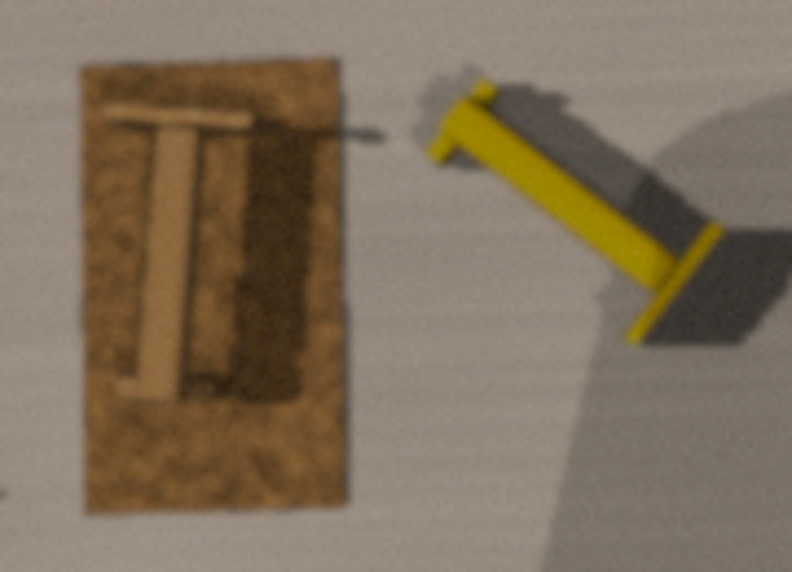

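The crop confirms it: the beech paddle is on the mat, with its wide blade at crop (178,115), which faces world +x. Its yaw is about -4° and it stands off-centre. The yellow paddle is to its right.

Request:
{"method": "move_arm", "body": {"steps": [[[0,0,0.125,0,0,0,60],[0,0,0.125,0,0,0,60],[0,0,0.125,0,0,0,60],[0,0,0.125,0,0,0,60],[0,0,0,47,0,0,60],[0,0,0,48,-20,0,60],[0,0,0,48,-20,0,60],[0,0,0,48,-20,0,60],[0,0,0,0,-47,0,60],[0,0,0,0,-47,0,60],[0,0,0,0,-47,0,60],[0,0,0,0,-47,0,60],[0,0,0,0,-47,0,60],[0,0,0,0,-47,0,60],[0,0,0,0,-47,0,60],[0,0,0,0,-47,0,60],[0,0,0,0,-47,0,60],[0,0,0,0,-47,0,60],[0,0,0,0,-47,0,60],[0,0,0,0,-47,0,60]]]}}

```text
time: 3.3
tcp_pos: [0.4889, 0.0414, 0.24]
ee_rot: [-0.0, 0.999, -0.035, 0.0]
force: [0.4, -0.6, 0.2]
gripper_width: 0.684
gripper_force: 0.0
```

Request:
{"method": "move_arm", "body": {"steps": [[[0,0,0,0,-47,0,60],[0,0,0,0,-47,0,60],[0,0,0,0,-47,0,60],[0,0,0,0,-47,0,60],[0,0,0,0,-47,0,60],[0,0,0,0,-40,0,60],[0,0,0,0,0,0,60],[0,0,0,0,0,0,60]]]}}

```text
time: 4.1
tcp_pos: [0.5076, 0.3143, 0.2393]
ee_rot: [0.0, 0.999, -0.034, -0.0]
force: [-0.4, -0.2, -0.9]
gripper_width: 0.685
gripper_force: 0.0
```

```bash
python3 - <<'E'
from h import *
s=wrist(); save(s,"w1.png"); st=robot.state()
print(st["tcp_pos"],st["ee_rot"],st["time"],st["joints"],np.round(s["T_tool_cam"],3).tolist())
for l,z in(("mat",.004),("paddle_grip",.048)):
    for r in robot.regions_of(l,"wrist")[:2]:
        m=np.array(r["pixels"]).astype(np.uint8); c=cv2.findContours(m,0,2)[0]; c=max(c,key=len)[:,0]
        w=np.array([onz(s,p,z)[:2] for p in c.astype(float)]).astype(np.float32)
        print(l,round(r["confidence"],2),np.round(r["centre"]),[np.round(a,4) for a in cv2.minAreaRect(w)])
for l,z in(("mat",.0),("paddle_grip",.04)):
    for r in robot.landmark_of(l,"wrist")[:2]: print(l,r["confidence"],r["centre"],onz(s,r["centre"],z))
E
```

```text
[0.50763994 0.31335733 0.23934097] [ 3.92091227e-04  9.99411075e-01 -3.43107699e-02 -3.47213955e-04] 4.15 [ 5.33222971e-01  3.82509324e-01  1.69431162e+00 -3.29018998e-04
  1.06577883e+00  2.17281365e+00] [[-0.001, -0.955, -0.296, 0.081], [1.0, -0.0, -0.001, 0.0], [0.001, -0.296, 0.955, -0.146], [0.0, 0.0, 0.0, 1.0]]
mat 0.78 [320. 200.] [array([0.5043, 0.3161]), array([0.1105, 0.1917]), np.float64(89.7921)]
paddle_grip 0.82 [150. 273.] [array([0.4632, 0.4945]), array([0.1177, 0.0835]), np.float64(29.7661)]
paddle_grip 0.61 [322. 351.] [array([0.359 , 0.3304]), array([0.0521, 0.0562]), np.float64(83.9893)]
mat 0.73 [621.8, 293.1] [ 0.36616418 -0.06941119  0.        ]
mat 0.58 [315.2, 206.1] [0.50537251 0.31699741 0.        ]
paddle_grip 0.94 [305.3, 204.2] [0.51670026 0.3260641  0.04      ]
paddle_grip 0.89 [144.9, 269.8] [0.45618062 0.50706208 0.04      ]
```

View pics/w1.png

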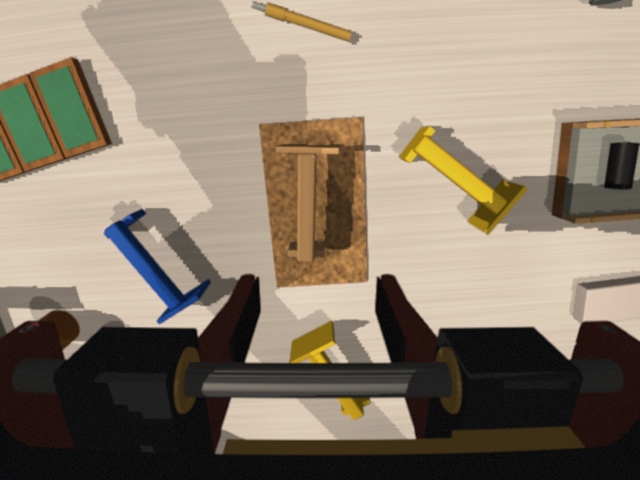

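The wrist view shows the mat at (315,205) and the beech paddle with its handle from (306,155) to (304,260). The blade is at the top end (308,150). I'll refine the handle line from these pixels.

```bash
python3 - <<'E'
from h import *
s=wrist()
im=cv2.cvtColor(np.ascontiguousarray(s["pixels"]),cv2.COLOR_RGB2GRAY)
for r in(165,185,205,225,245): print(r,im[r,286:330].tolist())
a=onz(s,(306,158),.048);b=onz(s,(303.5,255),.048); print(a,b,np.degrees(np.arctan2(*(a-b)[1::-1])))
l=onz(s,(277,149),.050);r=onz(s,(338,152),.050);print(l,r,np.degrees(np.arctan2(*(l-r)[1::-1]))-90)
for px in((260,124),(364,117),(368,282),(278,287)):print(onz(s,px,.004))
E
```

```text
165 [115, 111, 102, 90, 89, 90, 97, 97, 104, 117, 138, 143, 139, 132, 132, 131, 135, 135, 135, 133, 134, 132, 130, 130, 127, 122, 98, 72, 87, 115, 117, 107, 100, 95, 93, 99, 106, 112, 118, 113, 84, 73, 73, 74]
185 [108, 110, 111, 107, 102, 101, 101, 106, 111, 124, 142, 145, 137, 133, 132, 132, 137, 134, 135, 135, 134, 132, 130, 128, 127, 115, 86, 72, 87, 98, 100, 100, 99, 97, 98, 102, 107, 110, 99, 65, 48, 45, 45, 46]
205 [106, 100, 89, 86, 93, 102, 107, 102, 103, 115, 139, 144, 135, 132, 133, 136, 133, 134, 135, 133, 132, 131, 130, 129, 125, 105, 81, 72, 93, 103, 105, 107, 105, 101, 96, 92, 89, 79, 80, 77, 54, 43, 44, 44]
225 [95, 100, 110, 112, 111, 104, 100, 98, 100, 117, 143, 143, 135, 129, 131, 132, 136, 134, 134, 134, 134, 130, 130, 128, 123, 97, 76, 86, 107, 114, 115, 112, 110, 107, 103, 103, 101, 98, 87, 60, 47, 49, 50, 54]
245 [114, 104, 71, 55, 53, 55, 53, 55, 61, 98, 141, 144, 133, 130, 131, 132, 135, 134, 134, 135, 134, 131, 129, 126, 114, 89, 62, 55, 53, 54, 52, 52, 53, 54, 53, 53, 53, 51, 49, 51, 49, 48, 46, 49]
[0.56390551 0.31961876 0.048     ] [0.46533117 0.33022478 0.048     ] -6.141070439489885
[0.57442024 0.3462851  0.05      ] [0.56748306 0.28878985 0.05      ] -6.879849154905685
[0.59946637 0.3670324  0.004     ]
[0.59864537 0.25703793 0.004     ]
[0.40890571 0.25837916 0.004     ]
[0.41004979 0.36769278 0.004     ]
```

Request:
{"method": "move_arm", "body": {"steps": [[[0,0,0.027,0,0,0,60],[0,0,0,7.3,-12.3,30,60],[0,0,0,0,0,40,60],[0,0,0,0,0,40,60],[0,0,0,0,0,40,60],[0,0,0,0,0,30,50],[0,0,0,0,0,12,40],[0,0,0,0,0,6,40],[0,0,0,0,0,3,40],[0,0,0,0,0,0,40],[0,0,0,0,0,0,40]]], "force": 20}}

```text
time: 5.5
tcp_pos: [0.5174, 0.3259, 0.0401]
ee_rot: [-0.001, 0.999, -0.048, 0.001]
force: [0.9, -0.7, 0.2]
gripper_width: 0.455
gripper_force: 0.0
```

```bash
python3 - <<'E'
from h import *
s=wrist(); save(s,"w2.png"); st=robot.state(); print(st["tcp_pos"],st["ee_rot"],st["force"])
E
```

```text
[0.51727884 0.32584975 0.04003298] [-6.35728423e-04  9.98840124e-01 -4.81365788e-02  9.33715239e-04] [ 0.67489201 -0.4711396  -0.37575115]
```

View pics/w2.png

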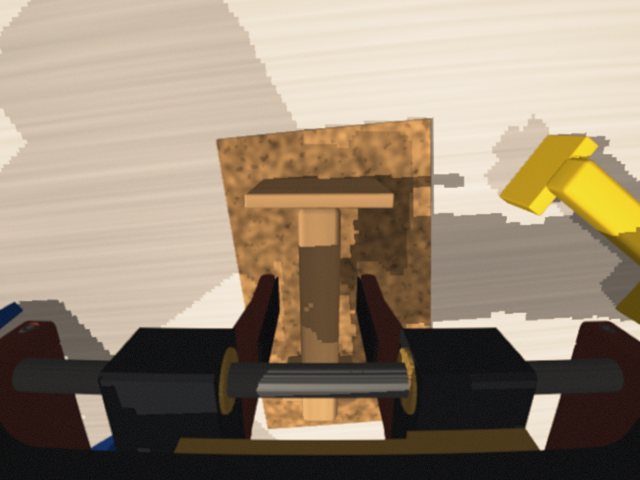

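The handle sits centred between the open fingers at (319,250), with the blade square to the tool at (320,193). I'll close and lift.

Request:
{"method": "move_arm", "body": {"steps": [[[0,0,0,0,0,0,10],[0,0,0,0,0,0,10],[0,0,0,0,0,0,10],[0,0,0,0,0,0,10],[0,0,0,0,0,0,10],[0,0,0,0,0,0,10],[0,0,0,0,0,-5,10],[0,0,0,0,0,-15,10],[0,0,0,0,0,-30,10],[0,0,0,0,0,-40,10],[0,0,0,0,0,-40,10],[0,0,0,0,0,0,10]]], "force": 25}}

```text
time: 6.75
tcp_pos: [0.5196, 0.3273, 0.1754]
ee_rot: [-0.003, 0.999, -0.048, 0.004]
force: [0.4, -0.1, 0.2]
gripper_width: 0.203
gripper_force: 25.0
```

Request:
{"method": "move_arm", "body": {"steps": [[[0,0,0,2,20,0,10],[0,0,0,5.5,45,0,10],[0,0,0,5.5,45,0,10],[0,0,0,5.5,45,0,10],[0,0,0,5.5,45,0,10],[0,0,0,5.5,45,0,10],[0,0,0,5.5,45,0,10],[0,0,0,5.5,45,0,10],[0,0,0,5.5,45,0,10],[0,0,0,5.5,45,0,10],[0,0,0,5.5,45,0,10],[0,0,0,5.5,45,0,10],[0,0,0,5.5,45,0,10],[0,0,0,5.5,45,0,10],[0,0,0,1.5,10,0,10]]]}}

```text
time: 8.25
tcp_pos: [0.5302, -0.2983, 0.1674]
ee_rot: [0.0, 0.999, -0.05, -0.001]
force: [0.1, -0.2, -1.2]
gripper_width: 0.203
gripper_force: 25.0
```

Request:
{"method": "move_arm", "body": {"steps": [[[0,0,-0.1,0,0,0,10],[0,0,-0.14,0,0,0,10],[0,0,-0.14,0,0,0,10],[0,0,-0.14,0,0,0,10],[0,0,-0.14,0,0,0,10],[0,0,-0.14,0,0,0,10],[0,0,-0.14,0,0,0,10],[0,0,-0.14,0,0,0,10],[0,0,-0.14,0,0,0,10],[0,0,-0.14,0,0,0,10],[0,0,-0.14,0,0,0,10],[0,0,-0.14,0,0,0,10],[0,0,-0.027,0,0,0,10],[0,0,0,0,0,0,10],[0,0,0,0,0,0,10]]]}}

```text
time: 9.75
tcp_pos: [0.5315, -0.2937, 0.1682]
ee_rot: [-0.001, 0.708, 0.706, -0.0]
force: [0.4, 0.0, -0.7]
gripper_width: 0.203
gripper_force: 25.0
```

```bash
python3 - <<'E'
from h import *
s=wrist(); save(s,"w3.png"); st=robot.state(); print(st["tcp_pos"],st["ee_rot"],st["force"],st["joints"],st["time"])
for l,z in(("track",.0),("blank",.042)):
    for r in robot.landmark_of(l,"wrist")[:2]: print(l,r["confidence"],r["centre"],onz(s,r["centre"],z))
for l,z in(("track",.04),("blank",.048)):
    for r in robot.regions_of(l,"wrist")[:1]:
        m=np.array(r["pixels"]).astype(np.uint8); c=cv2.findContours(m,0,2)[0]; c=max(c,key=len)[:,0]
        w=np.array([onz(s,p,z)[:2] for p in c.astype(float)]).astype(np.float32)
        print(l,round(r["confidence"],2),np.round(r["centre"]),[np.round(a,4) for a in cv2.minAreaRect(w)])
E
```

```text
[ 0.53171862 -0.29379414  0.16838763] [-3.19062425e-04  7.07842080e-01  7.06370638e-01 -9.37680445e-05] [-0.35144799 -1.1868538  -1.31666322] [-5.24371364e-01  4.85171752e-01  1.71905493e+00 -1.96044931e-05
  9.38030897e-01 -5.22278832e-01] 9.8
blank 0.63 [321.0, 113.7] [ 0.53409901 -0.20050555  0.042     ]
track 0.71 [319.  63.] [array([ 0.5317, -0.18  ]), array([0.105 , 0.1143]), np.float64(0.6612)]
blank 0.7 [324. 118.] [array([ 0.5337, -0.2007]), array([0.0831, 0.024 ]), np.float64(0.5091)]
```

View pics/w3.png

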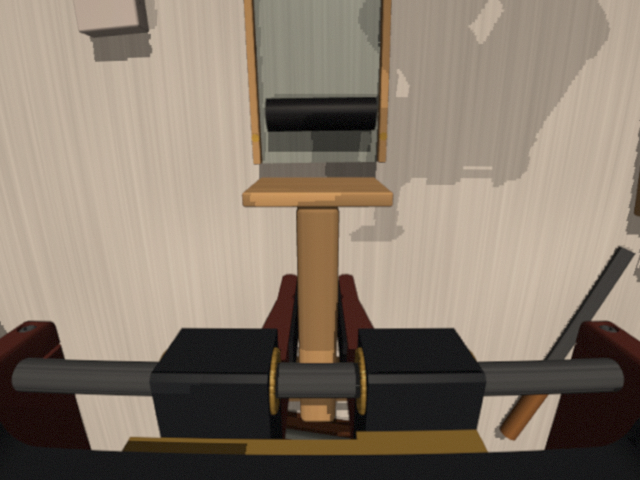

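The wrist view shows the paddle held square, with the blade at (318,192). The blank lies ahead at (321,114) and the open track end is at (318,165). I'll lower the blade behind the blank.

Request:
{"method": "move_arm", "body": {"steps": [[[0,0,0,0,0,20,10],[0,0,0,0,0,30,10],[0,0,0,0,0,30,10],[0,0,0,0,0,12,10],[0,0,0,0,0,6,10],[0,0,0,0,0,0,10],[0,0,0,0,0,0,10]]]}}

```text
time: 10.7
tcp_pos: [0.5328, -0.2944, 0.0718]
ee_rot: [0.001, 0.707, 0.707, 0.0]
force: [0.1, -0.2, -0.4]
gripper_width: 0.203
gripper_force: 25.0
```

```bash
python3 - <<'E'
from h import *
s=wrist(); save(s,"w4.png"); st=robot.state(); z=st["tcp_pos"][2]; print(st["tcp_pos"],st["force"])
for r in (190,192,194): print(r,onz(s,(318,r),z+.010))
t=robot.snapshot("top"); d=robot.snapshot("side")
c=cv2.resize(t["pixels"][195:300,370:600],(800,365)); e=cv2.resize(d["pixels"][280:450,270:400],(306,400))
p=np.zeros((600,800,3),np.uint8); p[:365]=c; p=cv2.resize(d["pixels"][270:470,250:480],(690,600)); cv2.imwrite("pics/d4.png",p[:,:,::-1])
for l,q in(("blank",t),("blank",d)):
    for r in robot.landmark_of(l,"top" if q is t else "side")[:1]: print(r["confidence"],onz(q,r["centre"],.042))
E
```

```text
[ 0.53289955 -0.2944573   0.07199247] [ 0.26161771  0.21823046 -1.72683491]
190 [ 0.53281546 -0.23581514  0.08199247]
192 [ 0.53281535 -0.23661229  0.08199247]
194 [ 0.53281525 -0.23741204  0.08199247]
0.67 [ 0.53742613 -0.19885238  0.042     ]
```

View pics/w4.png

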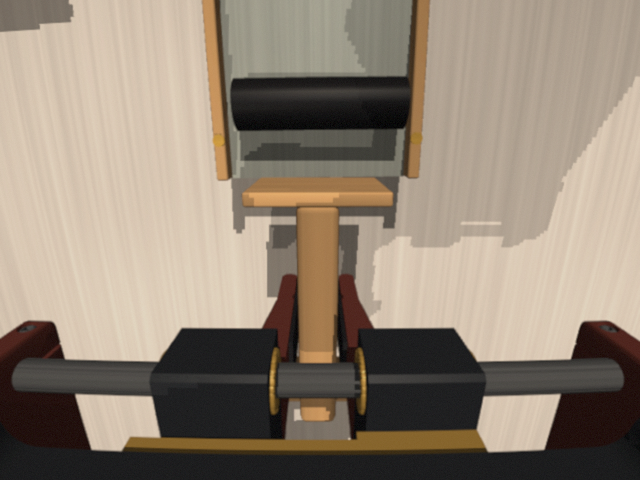

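View pics/d4.png

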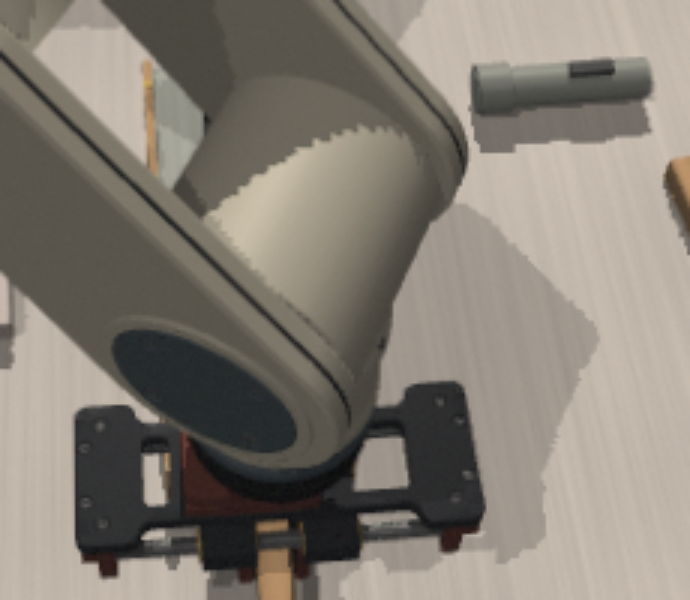

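The blade sits behind the blank, centred between the strips at (318,195), with the blank at (320,103). The front face is at y≈-0.2365, about 24 mm from the blank. I'll start the push slowly.

Request:
{"method": "move_arm", "body": {"steps": [[[0,0,-0.008,2,0,1,10],[0,0,0,5,0,1,10],[0,0,0,5,0,0,10],[0,0,0,4,0,0,10],[0,0,0,2,0,0,10],[0,0,0,2,0,0,10],[0,0,0,2,0,0,10],[0,0,0,2,0,0,10],[0,0,0,2,0,0,10],[0,0,0,2.5,0,0,10],[0,0,0,2.5,0,0,10],[0,0,0,2.5,0,0,10],[0,0,0,2.5,0,0,10],[0,0,0,2.5,0,0,10],[0,0,0,2.5,0,0,10],[0,0,0,2.5,0,0,10],[0,0,0,2.5,0,0,10],[0,0,0,2.5,0,0,10],[0,0,0,2.5,0,0,10],[0,0,0,2.5,0,0,10]]]}}

```text
time: 12.95
tcp_pos: [0.5316, -0.2402, 0.0687]
ee_rot: [-0.0, 0.704, 0.71, 0.0]
force: [-0.2, 0.1, -0.7]
gripper_width: 0.201
gripper_force: 25.0
```

```bash
cat > w.py <<'E'
import sys
from h import *
s=wrist(); save(s,sys.argv[1]); st=robot.state(); print(st["time"],st["tcp_pos"],st["ee_rot"],st["force"])
for r in robot.landmark_of("blank","wrist")[:2]: print(r["confidence"],r["centre"],onz(s,r["centre"],.042))
for r in robot.regions_of("blank","wrist")[:2]:
    c=max(cv2.findContours(np.array(r["pixels"]).astype(np.uint8),0,2)[0],key=len)[:,0]
    w=np.array([onz(s,p,.048)[:2] for p in c.astype(float)]).astype(np.float32)
    print(round(r["confidence"],2),np.round(r["centre"]),[np.round(a,4) for a in cv2.minAreaRect(w)])
g=cv2.cvtColor(np.ascontiguousarray(s["pixels"]),cv2.COLOR_RGB2GRAY).astype(int)
for q in (270,320,370):
    v=g[0:190,q]; print(q,[(i,int(v[i])) for i in range(0,190,6)])
print("slot edges y",[np.round(proj(s,[.5315,y,.03])[0]).tolist() for y in(-.108,-.102,-.095,-.086)])
E
python3 w.py w5.png
```

```text
13.0 [ 0.53156041 -0.23994151  0.06865485] [-1.42059046e-04  7.04223707e-01  7.09978134e-01 -1.11760626e-05] [ 0.09173707 -0.38765597 -0.45380631]
0.57 [323. 156.] [array([ 0.5333, -0.17  ]), array([0.0832, 0.0241]), np.float64(0.2637)]
270 [(0, 59), (6, 60), (12, 112), (18, 160), (24, 159), (30, 158), (36, 160), (42, 158), (48, 156), (54, 158), (60, 157), (66, 157), (72, 155), (78, 155), (84, 155), (90, 156), (96, 155), (102, 155), (108, 158), (114, 158), (120, 153), (126, 127), (132, 24), (138, 32), (144, 54), (150, 46), (156, 37), (162, 32), (168, 19), (174, 6), (180, 91), (186, 124)]
320 [(0, 58), (6, 59), (12, 119), (18, 164), (24, 163), (30, 164), (36, 164), (42, 162), (48, 162), (54, 165), (60, 162), (66, 163), (72, 161), (78, 162), (84, 160), (90, 161), (96, 160), (102, 161), (108, 160), (114, 161), (120, 156), (126, 132), (132, 24), (138, 32), (144, 65), (150, 50), (156, 34), (162, 24), (168, 10), (174, 8), (180, 93), (186, 125)]
370 [(0, 61), (6, 62), (12, 113), (18, 136), (24, 137), (30, 138), (36, 136), (42, 136), (48, 137), (54, 137), (60, 137), (66, 136), (72, 134), (78, 135), (84, 137), (90, 137), (96, 161), (102, 161), (108, 161), (114, 159), (120, 159), (126, 130), (132, 25), (138, 32), (144, 60), (150, 43), (156, 28), (162, 15), (168, 14), (174, 12), (180, 90), (186, 125)]
slot edges y [[320.0, 20.0], [320.0, 6.0], [320.0, -10.0], [320.0, -32.0]]
```

The blank is in contact and rolling square, at y -0.170. The slot's near edge shows at row ~13, which is y≈-0.105. I'll keep pushing.

Request:
{"method": "move_arm", "body": {"steps": [[[0,0,0,2.5,0,0,10],[0,0,0,2.75,0,0,10],[0,0,0,2.75,0,0,10],[0,0,0,2.75,0,0,10],[0,0,0,2.75,0,0,10],[0,0,0,2.75,0,0,10],[0,0,0,2.75,0,0,10],[0,0,0,2.75,0,0,10],[0,0,0,2.75,0,0,10],[0,0,0,2.75,0,0,10],[0,0,0,2.75,0,0,10],[0,0,0,2.75,0,0,10],[0,0,0,2.75,0,0,10],[0,0,0,2.75,0,0,10],[0,0,0,2.75,0,0,10],[0,0,0,2.5,0,0,10],[0,0,0,2.5,0,0,10],[0,0,0,2.5,0,0,10],[0,0,0,2,0,0,10],[0,0,0,2,0,0,10]]]}}

```text
time: 15.1
tcp_pos: [0.5313, -0.1878, 0.0687]
ee_rot: [0.0, 0.704, 0.71, 0.0]
force: [0.6, -0.1, -0.7]
gripper_width: 0.201
gripper_force: 25.0
```

```bash
python3 w.py w6.png
```

```text
15.15 [ 0.53116682 -0.187579    0.06865662] [-9.40886074e-05  7.04250973e-01  7.09951095e-01 -2.68907126e-06] [ 0.67941836 -0.06268837 -1.04988701]
0.6 [324. 157.] [array([ 0.5329, -0.1175]), array([0.0832, 0.0241]), np.float64(0.5201)]
270 [(0, 163), (6, 160), (12, 162), (18, 164), (24, 163), (30, 163), (36, 161), (42, 163), (48, 163), (54, 163), (60, 165), (66, 164), (72, 166), (78, 165), (84, 165), (90, 167), (96, 61), (102, 66), (108, 66), (114, 59), (120, 92), (126, 94), (132, 23), (138, 31), (144, 63), (150, 50), (156, 37), (162, 28), (168, 16), (174, 12), (180, 95), (186, 130)]
320 [(0, 171), (6, 171), (12, 170), (18, 167), (24, 170), (30, 167), (36, 167), (42, 167), (48, 164), (54, 165), (60, 166), (66, 165), (72, 164), (78, 163), (84, 164), (90, 163), (96, 58), (102, 63), (108, 62), (114, 59), (120, 86), (126, 89), (132, 25), (138, 35), (144, 72), (150, 53), (156, 35), (162, 26), (168, 15), (174, 8), (180, 100), (186, 131)]
370 [(0, 144), (6, 142), (12, 171), (18, 171), (24, 169), (30, 171), (36, 169), (42, 155), (48, 147), (54, 139), (60, 139), (66, 138), (72, 137), (78, 136), (84, 136), (90, 135), (96, 60), (102, 64), (108, 63), (114, 62), (120, 87), (126, 91), (132, 26), (138, 31), (144, 67), (150, 46), (156, 26), (162, 17), (168, 14), (174, 9), (180, 96), (186, 133)]
slot edges y [[320.0, 133.0], [320.0, 121.0], [320.0, 107.0], [320.0, 88.0]]
```

View pics/w6.png

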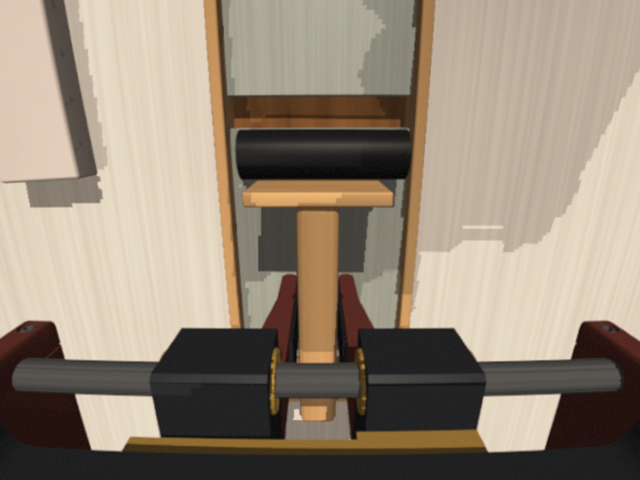

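The blank at (320,155) is just short of the slot, whose far edge is at row ~95 (y≈-0.089). About 12 mm remains before it tips in.

Request:
{"method": "move_arm", "body": {"steps": [[[0,0,0,1.5,0,0,10],[0,0,0,2,0,0,10],[0,0,0,2,0,0,10],[0,0,0,2,0,0,10],[0,0,0,2,0,0,10],[0,0,0,2,0,0,10],[0,0,0,1.5,0,0,10],[0,0,0,1.5,0,0,10],[0,0,0,1.5,0,0,10],[0,0,0,0,0,0,10],[0,0,0,0,0,0,10],[0,0,0,0,0,0,10],[0,0,0,0,0,0,10]]]}}

```text
time: 16.55
tcp_pos: [0.5311, -0.172, 0.0687]
ee_rot: [0.0, 0.704, 0.71, -0.0]
force: [-0.1, 0.2, -1.0]
gripper_width: 0.199
gripper_force: 25.0
```

```bash
python3 w.py w7.png | grep -v '^[23].0 '
```

```text
16.6 [ 0.53110775 -0.17205396  0.06867988] [1.56254156e-05 7.04313223e-01 7.09889346e-01 3.99530734e-06] [ 0.10823595  0.80605541 -0.94790913]
0.77 [323.6, 146.8] [ 0.53329941 -0.09850745  0.042     ]
0.81 [323. 145.] [array([ 0.5326, -0.0969]), array([0.0816, 0.0233]), np.float64(0.5827)]
slot edges y [[320.0, 164.0], [320.0, 153.0], [320.0, 139.0], [320.0, 121.0]]
```

View pics/w7.png

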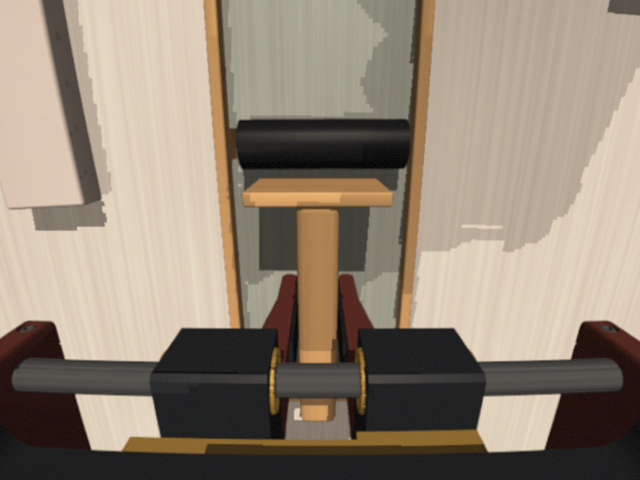

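The blank now rests in the slot at (323,145), y≈-0.097, clear of the blade at (318,195). I'll back off, lift and return to the mat.

Request:
{"method": "move_arm", "body": {"steps": [[[0,0,0,-3,0,0,10],[0,0,0,-8,0,0,10],[0,0,0,-10,0,0,10],[0,0,0,-4,0,-5,10],[0,0,0,0,0,-20,10],[0,0,0,0,0,-35,10],[0,0,0,0,0,-30,10],[0,0,0.05,0,0,-10,10],[0,0,0.14,0,0,0,10],[0,0,0.14,0,0,0,10],[0,0,0.14,0,0,0,10],[0,0,0.14,0,0,0,10],[0,0,0.14,0,0,0,10],[0,0,0.14,0,0,0,10],[0,0,0.14,0,0,0,10],[0,0,0.14,0,0,0,10],[0,0,0.14,0,0,0,10],[0,0,0.14,0,0,0,10],[0,0,0.138,0,0,0,10],[0,0,0,0,0,0,10]]]}}

```text
time: 18.7
tcp_pos: [0.5313, -0.1974, 0.169]
ee_rot: [0.0, 1.0, -0.005, 0.0]
force: [-0.5, 0.5, -0.6]
gripper_width: 0.204
gripper_force: 25.0
```

Request:
{"method": "move_arm", "body": {"steps": [[[0,0,0,-1.5,-20,0,10],[0,0,0,-2.5,-40,0,10],[0,0,0,-2.5,-42,0,10],[0,0,0,-2.5,-42,0,10],[0,0,0,-2.5,-42,0,10],[0,0,0,-2.5,-42,0,10],[0,0,0,-2.5,-42,0,10],[0,0,0,-2.5,-42,0,10],[0,0,0,-2.5,-42,0,10],[0,0,0,-2.5,-42,0,10],[0,0,0,-2.5,-42,0,10],[0,0,0,-2.5,-40,0,10],[0,0,0,-2,-25,0,10],[0,0,0,0,-10,0,10],[0,0,0,0,0,0,10],[0,0,0,0,0,0,10],[0,0,0,0,0,0,10]]]}}

```text
time: 20.4
tcp_pos: [0.5051, 0.3148, 0.1686]
ee_rot: [0.0, 1.0, -0.005, -0.0]
force: [0.1, 0.2, -0.7]
gripper_width: 0.201
gripper_force: 25.0
```

```bash
python3 - <<'E'
from h import *
s=wrist(); st=robot.state(); print(st["time"],st["tcp_pos"],st["ee_rot"],np.round(st["joints"],2))
for r in robot.regions_of("mat","wrist")[:1]:
    c=max(cv2.findContours(np.array(r["pixels"]).astype(np.uint8),0,2)[0],key=len)[:,0]
    w=np.array([onz(s,p,.004)[:2] for p in c.astype(float)]).astype(np.float32)
    print(r["confidence"],cv2.minAreaRect(w),w.min(0),w.max(0))
for l in("blank","stub"):
    for c in("side","top"):
        q=robot.snapshot(c)
        for r in robot.landmark_of(l,c)[:1]: print(l,c,r["confidence"],onz(q,r["centre"],.039))
E
```

```text
20.45 [0.50519727 0.31489465 0.1686763 ] [ 1.81380354e-04  9.99986885e-01 -5.11504173e-03 -1.81252282e-04] [ 0.54  0.47  1.75 -0.    0.93  2.12]
blank side 0.97 [ 0.52765232 -0.10236817  0.039     ]
blank top 0.57 [ 0.52886673 -0.09326172  0.039     ]
stub side 0.83 [0.5341479  0.00144681 0.039     ]
stub top 0.62 [0.54018353 0.00427111 0.039     ]
```

Request:
{"method": "move_arm", "body": {"steps": [[[0,0,0,0,0,20,10],[0,0,0,-1,-1,35,10],[0,0,0,0,0,35,10],[0,0,0,0,0,20,10],[0,0,0,0,0,8,10],[0,0,0,0,0,3,10],[0,0,0,0,0,2,10],[0,0,0,0,0,1.5,10],[0,0,0,0,0,1,10],[0,0,0,0,0,1,10],[0,0,0,0,0,0,10],[0,0,0,0,0,0,10]]]}}

```text
time: 22.1
tcp_pos: [0.5042, 0.3174, 0.0424]
ee_rot: [-0.0, 1.0, -0.005, 0.0]
force: [0.5, 0.6, -0.7]
gripper_width: 0.202
gripper_force: 25.0
```

Request:
{"method": "move_arm", "body": {"steps": [[[0,0,0,0,0,0.6,10],[0,0,0,0,0,0.6,10],[0,0,0,0,0,0.6,10],[0,0,0,0,0,0,10],[0,0,0,0,0,0,10]]]}}

```text
time: 22.6
tcp_pos: [0.504, 0.3173, 0.0403]
ee_rot: [0.0, 1.0, -0.005, -0.0]
force: [0.2, -0.6, -1.2]
gripper_width: 0.202
gripper_force: 25.0
```

Request:
{"method": "move_arm", "body": {"steps": [[[0,0,0,0,0,0.5,10],[0,0,0,0,0,0.5,10],[0,0,0,0,0,0,10],[0,0,0,0,0,0,10]]]}}

```text
time: 23.0
tcp_pos: [0.504, 0.3173, 0.0393]
ee_rot: [0.0, 1.0, -0.005, -0.0]
force: [-0.4, -0.7, -1.0]
gripper_width: 0.206
gripper_force: 25.0
```

Request:
{"method": "move_arm", "body": {"steps": [[[0,0,0,0,0,0.5,10],[0,0,0,0,0,0.5,10],[0,0,0,0,0,0,10],[0,0,0,0,0,0,10]]]}}

```text
time: 23.4
tcp_pos: [0.5041, 0.3174, 0.0389]
ee_rot: [-0.0, 1.0, -0.005, 0.0]
force: [-1.8, -0.0, 4.6]
gripper_width: 0.198
gripper_force: 25.0
```

Contact is made (4.6 N up). I'll ease off slightly, open slowly and retreat.

Request:
{"method": "move_arm", "body": {"steps": [[[0,0,0,0,0,-0.4,10],[0,0,0,0,0,0,10],[0,0,0,0,0,0,22],[0,0,0,0,0,0,30],[0,0,0,0,0,0,40],[0,0,0,0,0,0,50],[0,0,0,0,0,0,50],[0,0,0,0,0,-5,50],[0,0,0,0,0,-15,50],[0,0,0,0,0,-35,50],[0,0,0,0,0,-45,50],[0,0,0,0,0,-45,50],[0,0,0,0,0,-45,50],[0,0,0,0,0,-10,50],[0,0,0,0,0,0,50],[0,0,0,0,0,0,50]]]}}

```text
time: 25.0
tcp_pos: [0.5033, 0.3169, 0.2382]
ee_rot: [0.0, 1.0, -0.005, -0.0]
force: [0.3, -0.2, -0.4]
gripper_width: 0.563
gripper_force: 0.0
```

```bash
python3 - <<'E'
from h import *
s=wrist(); save(s,"w8.png"); st=robot.state(); print(st["time"],st["tcp_pos"],st["force"])
for l,z in(("mat",.004),("paddle_grip",.048)):
  for r in robot.regions_of(l,"wrist")[:3]:
    c=max(cv2.findContours(np.array(r["pixels"]).astype(np.uint8),0,2)[0],key=len)[:,0]
    w=np.array([onz(s,p,z)[:2] for p in c.astype(float)]).astype(np.float32)
    print(l,r["confidence"],np.round(r["centre"]),cv2.minAreaRect(w))
for r in robot.landmark_of("paddle_grip","wrist")[:3]: print(r["confidence"],r["centre"],onz(s,r["centre"],.04))
q=robot.snapshot("top")
for l,z in(("blank",.039),("stub",.042),("stone",0),("loupe",0),("torch",0),("pin_vise",0)):
    for r in robot.landmark_of(l,"top")[:1]: print(l,r["confidence"],np.round(r["centre"]),onz(q,r["centre"],z))
E
```

```text
25.05 [0.50304274 0.31670315 0.23731371] [ 0.4872591  -0.59074051 -0.76973788]
mat 0.97 [324. 194.] ((0.5038560032844543, 0.31571605801582336), (0.1925269514322281, 0.11249048262834549), 0.0052837529219686985)
paddle_grip 0.93 [473. 188.] ((0.5305851101875305, 0.17417961359024048), (0.13156376779079437, 0.060284703969955444), 57.52339553833008)
paddle_grip 0.8 [313. 350.] ((0.35739192366600037, 0.3315454423427582), (0.05292222276329994, 0.05910433083772659), 86.62399291992188)
paddle_grip 0.71 [144. 262.] ((0.4637608826160431, 0.48569753766059875), (0.12013499438762665, 0.08083785325288773), 20.986024856567383)
0.83 [142.1, 260.2] [0.45241605 0.50698096 0.04      ]
0.68 [467.7, 181.7] [0.53367047 0.16553685 0.04      ]
0.66 [315.8, 212.2] [0.50347028 0.31853317 0.04      ]
blank 0.58 [466. 249.] [ 0.52824198 -0.09625234  0.039     ]
stub 0.67 [411. 245.] [0.53737148 0.0010408  0.042     ]
stone 0.6 [448. 338.] [ 0.36863672 -0.06566962  0.        ]
loupe 0.6 [294. 139.] [0.74997011 0.20692024 0.        ]
torch 0.57 [394. 130.] [0.75995649 0.01613843 0.        ]
pin_vise 0.75 [238. 169.] [0.69473945 0.31505919 0.        ]
```

```bash
python3 -c "from workcell import robot; print(robot.finish_job())"
```

```text
the job is handed in; nothing more can be done
None
```

The job is handed in at about 25 s: the longer blank lies in the cross slot, the beech paddle is back on the middle of its mat, set down blade end as before, and the stub and the listed bystanders measured where they started.

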